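# Fit the slicing disc to the vegetable cutter's drive socket

## Robot

A 6-joint arm with a two-finger parallel gripper is mounted at the origin on the work surface. World frame = base frame: x ahead of the robot, y to its left, z up, the work surface at z = 0. Lengths are in m, angles in degrees, forces in N, time in s.
With the tool pointing down it reaches from about 0.325 to 0.85 m from the base axis. Payload 15.5 kg.
Tool frame: the origin (TCP) lies midway between the tips of the shut fingers; the grasp point (between the pads) lies 19 mm behind it; y points along the fingers, x is the direction in which the jaws open and shut, and the axes are right-handed (so a half turn about y gives the same grasp; the last joint's range is limited). The gripper opens to 91 mm and grips with 3 to 60 N. Pads are 32 mm wide; open, the fingers measure 118 mm over their backs; the gripper's body (76 mm by 178 mm) begins 60 mm behind the grasp point.
Start: joints at [-79.326, 28.281, 77.091, -0, 74.628, -5.472], TCP at [0.174, -0.6, 0.176] pointing down, gripper open.
Joint ranges: [-166.48, 166.48], [-47.26, 123.95], [12.59, 153.08], [-70.14, 250.14], [6.76, 159.57], [-176.63, 176.63]. Speed limits (degrees/s): [108.29, 108.29, 147.25, 172.46, 172.46, 172.46].

## Interface

Orientations are given as a 3x3 rotation matrix whose columns are the frame's x, y, z axes.
In Python, from bench import ctrl gives the robot as it stands. The module is installed in compiled form; this text tells all that it offers. Calls block until the motion is done:
- ctrl.goto(position, orientation): joint-space move of the TCP to a pose.
- ctrl.move_l(position, vel=0.15, ori=None, contact_N=None): straight line of the TCP; ori=None keeps the orientation; vel is the mean speed in m/s. With contact_N (N) it stops when the force on the tool has changed by that much, and returns True; else False.
- ctrl.movej(angles): joint-space move.
- ctrl.command_gripper(opening): opening from 0.0 (shut) to 1.0 (fully open); the grip force is fixed at half the most; returns when the fingers have stopped.
- ctrl.sleep(seconds).
- ctrl.ik(position, orientation): joint angles nearest the present ones, or None.
- ctrl.read_camera(name): name is "side" or "top" or "wrist"; returns the picture (420x560x3 uint8, blue, green, red); there is no depth.
- ctrl.camera_params(name): a dict with "fx", "fy", "cx", "cy" (pixels), "D" ([k1, k2, p1, p2, k3] as OpenCV has them; the pictures are not rectified), "pose" (4x4, takes a point from camera to world coordinates); the wrist camera has in their place "T_tool_cam" (4x4, takes a point from camera to tool coordinates, whose origin is the TCP and whose axes are the tool frame's). Camera axes: x right, y up, looking along -z (the intrinsics and any distortion apply to the point x, -y, -z); pixel columns grow to the right and rows downward; lengths in m; the calibration is good to about 2 mm. A picture is of the moment at which its call begins: read the wrist's pose just before it. camera_params takes no time and is no camera call.
A pose or a line that the arm cannot do raises ctrl.MotionError and nothing moves.
- ctrl.sign_off(): hands the job in, once; it reports no verdict.
Readings, each from a call of its own:
- ctrl.current_t(): time.
- ctrl.current_q(): joint angles.
- ctrl.current_dq(): joint speeds.
- ctrl.current_effort(): joint torques, N m.
- ctrl.current_tool_pos(): TCP position.
- ctrl.current_eef_rot(): TCP orientation.
- ctrl.current_contact_force(): force on the tool from outside, world axes, zero at the start.
- ctrl.current_wrist_torque(): the same for the moment, N m.
- ctrl.current_grip_width(): opening from 0.0 (shut) to 1.0 (fully open).
Only numpy, scipy, OpenCV 4.12 (cv2) and the standard library are available. Lean on these libraries where they do the work, as an engineer would, in place of code of your own. Each camera call takes 0.05 s, during which the arm holds its last target.

## Task

Fit the blue-hubbed slicing disc to the vegetable cutter: lift it out of its caddy, put its tapered shank into the drive socket, turn it under light pressure until its slot drops over the two drive dogs, then press it fully home so that the sprung hub sinks about 5 mm with it, and let go, leaving the disc seated level and flush. Be gentle: the hub must never be driven down near its stop at 10 mm, neither while searching nor while pressing. Leave everything else on the counter where it stands.

Things in the scene. Friction and masses are not known exactly. Their poses are not given: they have to be found in the camera images.
- slicer_grip (a point): Where to grip the slicing disc: on its axis, in the upright blue square boss (24 x 24 mm, 36 mm tall), 24 mm above the steel disc and 12 mm below the boss's top. z up along the shank; x and y square to the boss's flats. The steel disc is 110 mm across, 4 mm thick, about 0.25 kg in all, with two flat blades; two black marks on top lie along y, above the drive slot.
- slicer: The slicing disc; origin at the centre of its flat drive face, 35 mm below slicer_grip (same axes). Above the face is a 45 mm wide, 7 mm high driver with a slot 10.5 mm wide and 7 mm deep right across its underside along y; the steel disc begins 7 mm above the face. At the start the face rests on a caddy's top, shank in its hole. It may be in either caddy.
- slicer_tip (a point): Lower end of the slicing disc's tapered steel shank, 37 mm below the drive face: the shank is 29 mm across at the face, 20 mm near the tip, the tip's edge chamfered to 15 mm.
- caddy_a: The slicing disc's caddy, a fixed white plastic block 110 x 110 x 50 mm with a 35 mm hole in the middle; origin under its centre. Lift the disc straight up by 40 mm or more to clear it.
- socket_mouth (a point): Centre of the mouth of the tapered drive socket, in the flat face of the dark steel hub (50 mm across), 135 mm above the counter while the hub is up; it sinks with the hub. z up; its axes follow the cutter's housing and tell nothing of the dogs' angle. The hole is 30 mm wide at the mouth, 20 mm at 40 mm depth. A seated disc's drive face lies flush on the hub's face.
- dog_level (a point): Height of the tops of the two brass drive dogs, on the hub's axis, 6 mm above the mouth. The dogs stand opposite each other, 20.5 mm either side of the axis, each 8 mm wide, 6 mm radially. Their angle differs each time and is not measured: see it from above or feel for it. The slot fits over them in two positions half a turn apart, within about 0.06 rad; elsewhere the driver rides on the dogs.
- hub (a joint): How far the sprung hub (with socket and dogs) is pushed down: 0 m up, hard stop at 0.010 m. It starts to move at about 4.5 N downward, then takes about 0.8 N per mm (about 8.5 N at 5 mm, 12.5 N at the stop). It springs back up by itself, also with the disc on. It turns only against a stiff drag of 0.25 N m: lightly pressed, the driver slides round on the dogs; once engaged, the hub turns with the disc.
- cutter: The vegetable cutter's base, fixed: white and aluminium housing 200 (x) x 240 (y) x 100 mm high; origin at the centre of its underside, straight below the socket.
- grater_face (a point): The other disc, a grating disc with an orange boss and round black holes, same size and shape, in the other white caddy: leave it alone. This point is the centre of its drive face, at its caddy's top.
- tin_a: Blue tin, 66 mm across, 110 mm tall; origin under its centre. Leave alone.
- tin_b: Second blue tin, the same size. Leave alone.
- chopsticks: Clear cup of wooden chopsticks, 80 mm across, 205 mm tall in all; origin under its centre. Leave alone.
- tumbler_a: Glass tumbler, 68 mm across, 85 mm tall; origin under its centre. Leave alone.
- tumbler_b: Second glass tumbler, the same size. Leave alone.
- pitcher: Clear water pitcher with white lid and handle, 125 mm across, 236 mm tall; origin under its centre. Leave alone.
- shaker: Small steel shaker, 42 mm across, 70 mm tall, on the robot's side of the caddies; origin under its centre. Leave alone.
Not all that is in view belongs to the job. What is shaped like the slicer but brown is not meant.

How it is judged (in metres and radians):
On the way, in this order (a step that is already met when the one before it is completed fails the run):
1. the slicing disc is lifted clear of its caddy (height (world z) of slicer above 0.095 m), for 0.1 s.
2. the disc is fully home over the dogs and pressed so that the hub sinks by more than 3 mm with it (z of slicer in the frame of socket_mouth between -0.003 and 0.002 m and horizontal distance between slicer and socket_mouth below 0.003 m and angle between slicer's own z axis and vertical below 0.06 rad and value of joint hub above 0.003 m), for 0.2 s.
At the end, for the whole second after the job is handed in: The slicing disc is released and at rest on the cutter's hub, its drive face flush with the hub's face (within 2 mm), centred within 3 mm and level within 0.06 rad, the hub sprung back up (within 2 mm), the grating disc still in its caddy (z of slicer in the frame of socket_mouth between -0.003 and 0.002 m and horizontal distance between slicer and socket_mouth below 0.003 m and angle between slicer's own z axis and vertical below 0.06 rad and value of joint hub below 0.002 m and linear speed of slicer below 0.02 m/s and distance of grater_face from where it was at the start of the episode below 0.02 m); the robot touches nothing.
It fails at once if the hub is driven down to within 1 mm of its stop (more than 9 mm) (value of joint hub above 0.009 m).
It fails at once if a bystander is moved by more than 20 mm (distance of any of grater_face, tin_a, tin_b, chopsticks, tumbler_a, tumbler_b, pitcher, shaker from where it was at the start of the episode above 0.02 m).
It also fails if it takes over 64 s, if anything falls off the work surface, if the arm or the gripper's body presses on something with over 40 N, if the wrist force passes 120 N, or if a joint passes its speed limit or range.

## Working session

There is one attempt and no reset: what is moved stays moved. The work goes in short steps, each a Python script; the robot and the scene stay as the last script left them, time stands still between calls to the robot, and variables do not carry over. Pictures are saved under pics/ and viewed, and the job is handed in when it is done.

```bash
mkdir -p pics; python3 - <<'E'
from bench import ctrl
import cv2
for n in ["side","top","wrist"]:
    cv2.imwrite(f"pics/{n}0.png",ctrl.read_camera(n)); p=ctrl.camera_params(n); print(n,p)
print(ctrl.current_t(),ctrl.current_tool_pos(),ctrl.current_eef_rot(),ctrl.current_grip_width())
E
```

```text
side {'fx': 531.4446690845343, 'fy': 531.4446690845343, 'cx': 284.42456700712376, 'cy': 202.74367071579073, 'D': array([-0.15144521,  0.        ,  0.        ,  0.        ,  0.        ]), 'pose': array([[-0.94287612,  0.17728932, -0.28205161,  0.13994511],
       [-0.33312938, -0.50955366,  0.79333466,  1.22835123],
       [-0.00307067,  0.84197599,  0.53950626,  0.95263765],
       [ 0.        ,  0.        ,  0.        ,  1.        ]])}
top {'fx': 390.7000322115941, 'fy': 390.7000322115941, 'cx': 277.5862704058808, 'cy': 210.01288458827057, 'D': array([-0.01324815,  0.        ,  0.        ,  0.        ,  0.        ]), 'pose': array([[ 3.12174037e-04,  9.83640804e-01, -1.80140701e-01,
         3.17091634e-01],
       [-9.99984086e-01,  1.32178895e-03,  5.48458214e-03,
        -7.75300033e-03],
       [ 5.63296677e-03,  1.80136122e-01,  9.83625562e-01,
         1.36861808e+00],
       [ 0.00000000e+00,  0.00000000e+00,  0.00000000e+00,
         1.00000000e+00]])}
wrist {'fx': 320.04507290541187, 'fy': 320.04507290541187, 'cx': 278.6234186381864, 'cy': 208.38728389226586, 'D': array([-0.07674165,  0.        ,  0.        ,  0.        ,  0.        ]), 'T_tool_cam': array([[ 9.99999973e-01, -4.60017016e-05,  2.26742764e-04,
         1.49525744e-03],
       [ 2.31179464e-04,  2.37609540e-01, -9.71360722e-01,
        -2.07809006e-01],
       [-9.19199787e-06,  9.71360749e-01,  2.37609545e-01,
         6.59527495e-02],
       [ 0.00000000e+00,  0.00000000e+00,  0.00000000e+00,
         1.00000000e+00]])}
0.15 [ 0.17374128 -0.6000675   0.17569849] [[ 2.78065597e-01 -1.84369983e-04  9.60562070e-01]
 [-9.60561711e-01  8.31805482e-04  2.78065653e-01]
 [-8.50267755e-04 -9.99999637e-01  5.41977414e-05]] 0.999317681178643
```

View pics/side0.png

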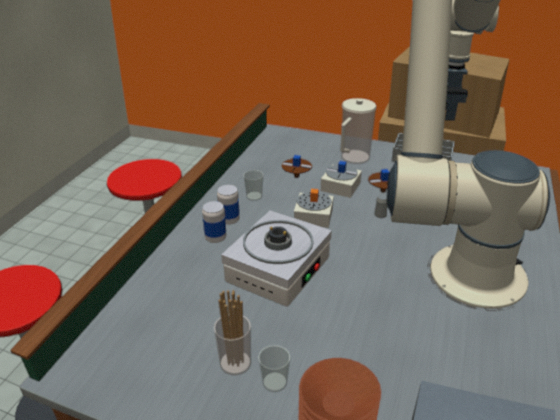

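View pics/top0.png

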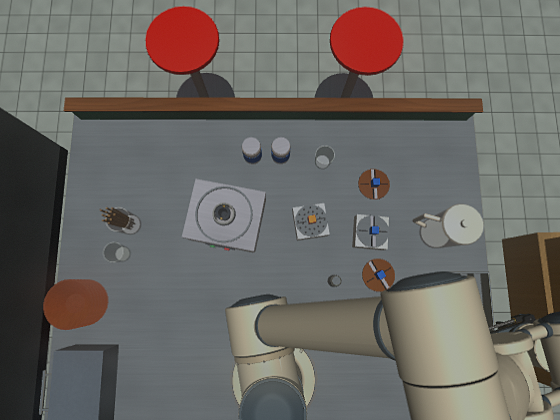

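View pics/wrist0.png

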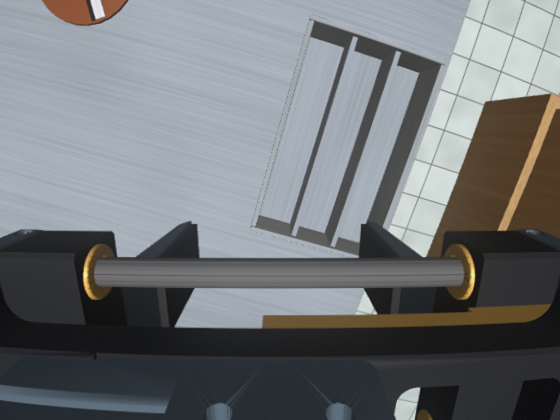

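```bash
cat > h.py <<'E'
from bench import ctrl
import cv2, numpy as np
def ray(name,uv,R=None,p=None):
    P=ctrl.camera_params(name); K=np.array([[P['fx'],0,P['cx']],[0,P['fy'],P['cy']],[0,0,1]])
    n=cv2.undistortPoints(np.array([[uv]],float),K,P['D'])[0,0]
    d=np.array([n[0],-n[1],-1.])
    if 'pose' in P: T=np.array(P['pose'])
    else:
        T=np.eye(4);T[:3,:3]=R;T[:3,3]=p;T=T@P['T_tool_cam']
    return T[:3,3],T[:3,:3]@d
def plane(name,uv,z,R=None,p=None):
    o,d=ray(name,uv,R,p); return o+d*(z-o[2])/d[2]
def proj(name,X,R=None,p=None):
    P=ctrl.camera_params(name); K=np.array([[P['fx'],0,P['cx']],[0,P['fy'],P['cy']],[0,0,1]])
    if 'pose' in P: T=np.array(P['pose'])
    else:
        T=np.eye(4);T[:3,:3]=R;T[:3,3]=p;T=T@P['T_tool_cam']
    c=np.linalg.inv(T)@np.append(X,1); c=c[:3]
    return cv2.projectPoints(np.array([[c[0],-c[1],-c[2]]]),np.zeros(3),np.zeros(3),K,P['D'])[0][0,0]
def ori(th): # jaws axis at yaw th, pointing down. x=(c,s,0), y=(0,0,-1), z=x×y
    x=np.array([np.cos(th),np.sin(th),0]);y=np.array([0,0,-1.]);return np.c_[x,y,np.cross(x,y)]
E
python3 - <<'E'
from h import *
im=cv2.imread('pics/top0.png')
a=cv2.resize(im[195:265,330:420],None,fx=4,fy=4,interpolation=cv2.INTER_CUBIC)
b=cv2.resize(im[175:255,180:270],None,fx=4,fy=4,interpolation=cv2.INTER_CUBIC)
cv2.imwrite('pics/cropt.png',np.hstack([a,b[:280]]))
hsv=cv2.cvtColor(im,cv2.COLOR_BGR2HSV)
m=cv2.inRange(hsv,(100,150,80),(125,255,255))
n,l,s,c=cv2.connectedComponentsWithStats(m)
for i in range(1,n):
    if s[i,4]>15: print(c[i],s[i,4],plane('top',c[i],.093))
ims=cv2.imread('pics/side0.png');hs=cv2.cvtColor(ims,cv2.COLOR_BGR2HSV)
m=cv2.inRange(hs,(100,150,80),(125,255,255))
n,l,s,c=cv2.connectedComponentsWithStats(m)
for i in range(1,n):
    if s[i,4]>15: print('side',c[i],s[i,4],plane('side',c[i],.08))
print('hub guess',plane('top',(224,213),.135), 'grater',plane('top',(312,219),.093))
E
```

```text
[376.         181.19565217] 46 [ 0.64996538 -0.34677129  0.093     ]
[374.88 229.78] 50 [ 0.48489688 -0.33559975  0.093     ]
[380.82352941 274.35294118] 51 [ 0.33982139 -0.34848782  0.093     ]
side [296.39130435 157.43478261] 23 [ 0.65476606 -0.34699726  0.08      ]
side [341.76666667 163.96666667] 30 [ 0.49214762 -0.35299433  0.08      ]
side [384.53846154 171.61538462] 26 [ 0.3424372  -0.34886579  0.08      ]
hub guess [0.53305581 0.15704872 0.135     ] grater [ 0.52064228 -0.12869706  0.093     ]
```

View pics/cropt.png

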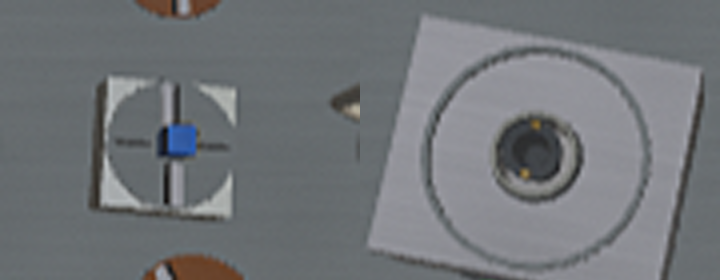

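```bash
python3 - <<'E'
from h import *
print('pitcher',plane('top',(463,223),.236),'handle',plane('top',(420,220),.2))
p=ctrl.current_tool_pos()
ctrl.move_l([p[0],p[1],.30],vel=.25)
ctrl.goto([.485,-.38,.27],ori(0))
p=ctrl.current_tool_pos();R=ctrl.current_eef_rot();im=ctrl.read_camera('wrist')
cv2.imwrite('pics/w1.png',im);np.savez('w1.npz',p=p,R=R);print(p,R.round(3),ctrl.current_t(),ctrl.current_q())
E
```

```text
pitcher [ 0.48635431 -0.5603481   0.236     ] handle [ 0.5008438 -0.4469943  0.2      ]
[ 0.48436246 -0.38087548  0.2699113 ] [[ 1.    -0.     0.002]
 [-0.002 -0.     1.   ]
 [-0.    -1.    -0.   ]] 2.2667 [-4.37332475e+01  2.34759643e+01  7.03901677e+01 -1.41533880e-02
  8.61298622e+01 -4.36022967e+01]
```

View pics/w1.png

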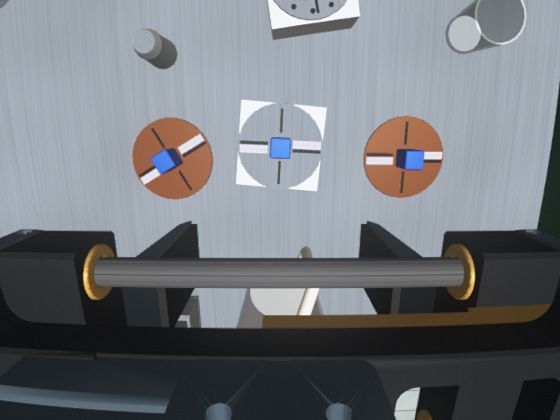

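```bash
python3 - <<'E'
from h import *
im=cv2.imread('pics/w1.png');d=np.load('w1.npz');R,p=d['R'],d['p']
cv2.imwrite('pics/w1c.png',cv2.resize(im[90:205,225:340],None,fx=5,fy=5,interpolation=cv2.INTER_CUBIC))
hsv=cv2.cvtColor(im,cv2.COLOR_BGR2HSV)
m=cv2.inRange(hsv,(100,150,60),(125,255,255))
mm=np.zeros_like(m);mm[120:180,255:310]=m[120:180,255:310]
ys,xs=np.nonzero(mm);print(xs.min(),xs.max(),ys.min(),ys.max())
cnt=max(cv2.findContours(mm,0,2)[0],key=cv2.contourArea);rr=cv2.minAreaRect(cnt);print(rr)
for q in cv2.boxPoints(rr): print(plane('wrist',q,.097,R,p))
print('c',plane('wrist',rr[0],.097,R,p))
# marks: dark thin pixels above and below boss; disc z .061
g=cv2.cvtColor(im,cv2.COLOR_BGR2GRAY)
pts=[]
for y in list(range(110,131))+list(range(164,183)):
    x=270+np.argmin(g[y,270:294]); 
    if g[y,x]<100: pts.append(plane('wrist',(x,y),.061,R,p)[:2])
pts=np.array(pts);print(len(pts),pts.mean(0))
f=cv2.fitLine(pts.astype(np.float32),cv2.DIST_HUBER,0,.01,.01).ravel();print('mark line',f,np.degrees(np.arctan2(f[1],f[0])))
pts=[]
for x in list(range(242,266))+list(range(298,318)):
    y=140+np.argmin(g[140:156,x]); 
    if g[y,x]<90: pts.append(plane('wrist',(x,y),.061,R,p)[:2])
print(len(pts))
# caddy white corners
for q in [(240,100),(327,107),(319,192),(236,185)]: print('cad',plane('wrist',q,.05,R,p))
E
```

```text
271 290 138 158
((280.0175476074219, 147.7198486328125), (19.08775520324707, 19.773916244506836), 3.5763344764709473)
[ 0.47380286 -0.34645068  0.097     ]
[ 0.47542023 -0.32355928  0.097     ]
[ 0.49763531 -0.3249683   0.097     ]
[ 0.49630009 -0.3478942   0.097     ]
c [ 0.48579003 -0.33565547  0.097     ]
40 [ 0.48590675 -0.3348222 ]
mark line [ 0.04819393  0.998838    0.48610604 -0.33089933] 87.23762
44
cad [ 0.4346655  -0.27717416  0.05      ]
cad [ 0.5465128 -0.2860622  0.05     ]
cad [ 0.53887499 -0.39753463  0.05      ]
cad [ 0.42625931 -0.38767821  0.05      ]
```

View pics/w1c.png

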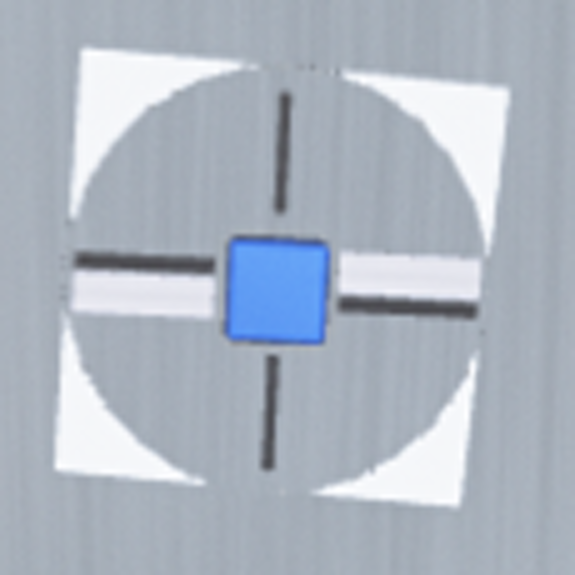

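```bash
python3 - <<'E'
from h import *
ctrl.goto([.533,.095,.30],ori(0))
p=ctrl.current_tool_pos();R=ctrl.current_eef_rot();im=ctrl.read_camera('wrist')
cv2.imwrite('pics/w2.png',im);np.savez('w2.npz',p=p,R=R);print(p,ctrl.current_t(),ctrl.current_q().round(1))
uv=proj('wrist',[.533,.157,.135],R,p);print(uv)
u,v=uv.astype(int);c=im[max(0,v-60):v+60,u-60:u+60]
print(max(0,v-60),u-60)
cv2.imwrite('pics/w2c.png',cv2.resize(c,None,fx=5,fy=5,interpolation=cv2.INTER_CUBIC))
E
```

```text
[0.53328552 0.09413107 0.29990835] 4.0583 [ 3.7 15.7 77.7 -0.  86.6  3.8]
[278.54155173 132.40540917]
72 218
```

View pics/w2c.png

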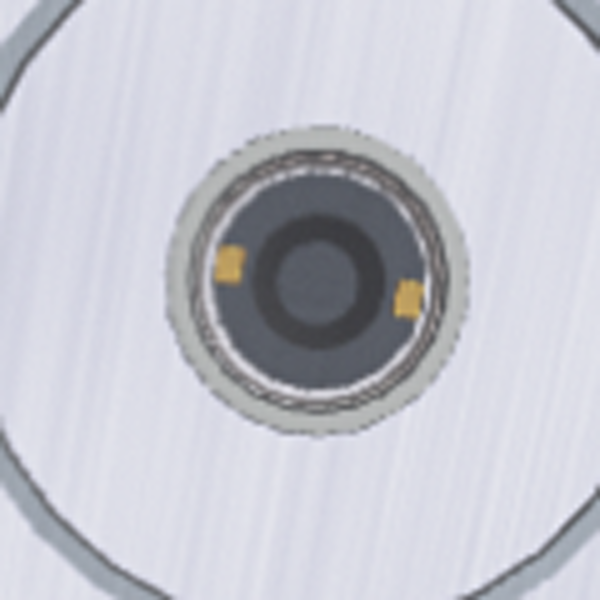

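```bash
python3 - <<'E'
from h import *
im=cv2.imread('pics/w2.png');d=np.load('w2.npz');R,p=d['R'],d['p']
hsv=cv2.cvtColor(im,cv2.COLOR_BGR2HSV)
m=cv2.inRange(hsv,(12,100,100),(35,255,255))
n,l,s,c=cv2.connectedComponentsWithStats(m)
D=[]
for i in range(1,n):
    u,v=c[i]
    if s[i,4]>8 and 218<u<338 and 72<v<192: D.append(plane('wrist',c[i],.141,R,p));print(c[i],s[i,4],D[-1])
D=np.array(D);e=D[0]-D[1];print('mid',D.mean(0),np.linalg.norm(e),np.degrees(np.arctan2(e[1],e[0])))
# hub dark face
g=cv2.cvtColor(im,cv2.COLOR_BGR2GRAY)
m=((g<125)).astype(np.uint8)
ff=im.copy();msk=np.zeros((g.shape[0]+2,g.shape[1]+2),np.uint8)
# dark interior reached from face pixel
fp=(218+318//5,72+190//5);print(im[fp[1],fp[0]])
n,l,s,c=cv2.connectedComponentsWithStats(m|cv2.inRange(hsv,(12,100,100),(35,255,255)))
i=l[fp[1],fp[0]];print(i,s[i],c[i])
cnt=max(cv2.findContours((l==i).astype(np.uint8),0,1)[0],key=cv2.contourArea)
P=np.array([plane('wrist',q[0],.135,R,p)[:2] for q in cnt])
(cx,cy),r=cv2.minEnclosingCircle(P.astype(np.float32));print('face',cx,cy,r)
E=cv2.fitEllipse(P.astype(np.float32));print(E)
# socket mouth: darker
m=(g<82).astype(np.uint8)
mm=np.zeros_like(m);mm[105:150,262:300]=m[105:150,262:300]
n,l,s,c=cv2.connectedComponentsWithStats(mm)
i=1+np.argmax(s[1:,4]);cnt=max(cv2.findContours((l==i).astype(np.uint8),0,1)[0],key=cv2.contourArea)
P=np.array([plane('wrist',q[0],.135,R,p)[:2] for q in cnt]);print('mouth',s[i],cv2.fitEllipse(P.astype(np.float32)))
E
```

```text
[263.48275862 124.37931034] 29 [0.51623825 0.16584132 0.141     ]
[299.09090909 131.36363636] 33 [0.55600381 0.15817889 0.141     ]
mid [0.53612103 0.1620101  0.141     ] 0.0404970666759424 169.0933438342572
[102  94  90]
3 [ 259  102   49   53 1674] [282.90979689 126.89964158]
face 0.5362026691436768 0.16173069179058075 0.029407110065221786
((0.5371413826942444, 0.1619746834039688), (0.050835076719522476, 0.054997775703668594), 15.926271438598633)
mouth [268 115  27  27 370] ((0.5361976623535156, 0.16200199723243713), (0.02928020991384983, 0.029436875134706497), 54.093875885009766)
```

```bash
python3 - <<'E'
from h import *
O=ori(np.radians(-3.2))
ctrl.goto([.4858,-.3353,.17],O)
ctrl.move_l([.4858,-.3353,.067],vel=.08,contact_N=8)
print(ctrl.current_tool_pos(),ctrl.current_contact_force())
ctrl.command_gripper(0.0)
print(ctrl.current_grip_width()*91,ctrl.current_contact_force())
ctrl.move_l([.4858,-.3353,.16],vel=.06)
print(ctrl.current_tool_pos(),ctrl.current_grip_width()*91,ctrl.current_contact_force(),ctrl.current_t())
ctrl.sleep(.15)
cv2.imwrite('pics/w3.png',ctrl.read_camera('wrist'));cv2.imwrite('pics/s3.png',ctrl.read_camera('side'))
E
```

```text
[ 0.48607764 -0.33553549  0.06748487] [0.67624321 0.63934385 0.70848572]
0.4855972466881579 [0.25240117 0.07797777 0.45580338]
[ 0.48563516 -0.33519202  0.15965431] 0.206354503055415 [-0.59486398  0.08127988  0.08347102] 10.225
```

View pics/w3.png

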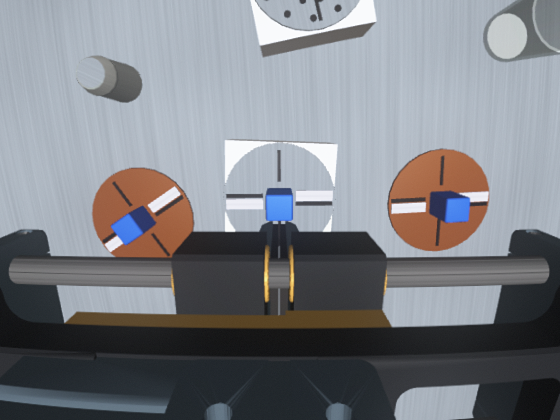

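View pics/s3.png

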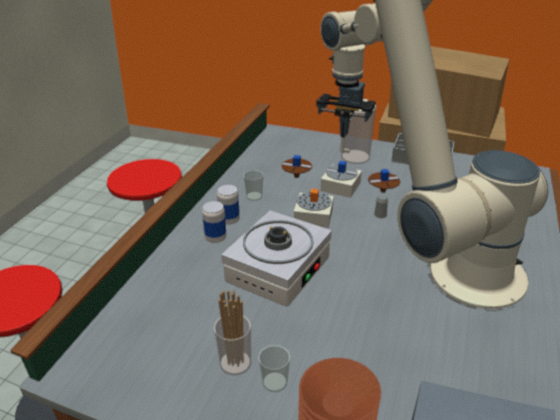

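```bash
python3 - <<'E'
from h import *
p=ctrl.current_tool_pos();R=ctrl.current_eef_rot();print(p,R.round(3))
print('TCP in wrist',proj('wrist',p,R,p),'side',proj('side',p),'top',proj('top',p))
B=[.4858,-.3353,.097]
print('boss in wrist now',proj('wrist',B,R,p),'side',proj('side',B),'top',proj('top',B))
cv2.imwrite('pics/t3.png',ctrl.read_camera('top'))
im=cv2.imread('pics/w3.png');cv2.imwrite('pics/w3c.png',cv2.resize(im[180:330,200:360],None,fx=4,fy=4,interpolation=cv2.INTER_CUBIC))
im=cv2.imread('pics/s3.png');cv2.imwrite('pics/s3c.png',cv2.resize(im[80:210,290:420],None,fx=4,fy=4,interpolation=cv2.INTER_CUBIC))
# same boss, wrist image 3
print(plane('wrist',(279.5,207),.097,R,p))
E
```

```text
[ 0.48575002 -0.33527393  0.15987073] [[ 0.998 -0.     0.056]
 [-0.056  0.     0.998]
 [-0.    -1.     0.   ]]
TCP in wrist [278.59085968 228.55174808] side [343.58265245 145.59624601] top [380.11656599 226.72177623]
boss in wrist now [278.75142288 207.05108548] side [342.5671633  162.20430512] top [375.08170562 229.34845185]
[ 0.48645244 -0.33529047  0.097     ]
```

View pics/w3c.png

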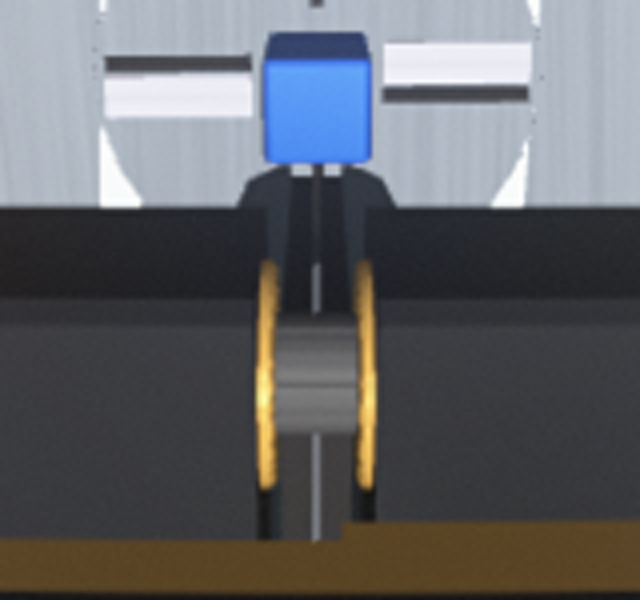

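View pics/s3c.png

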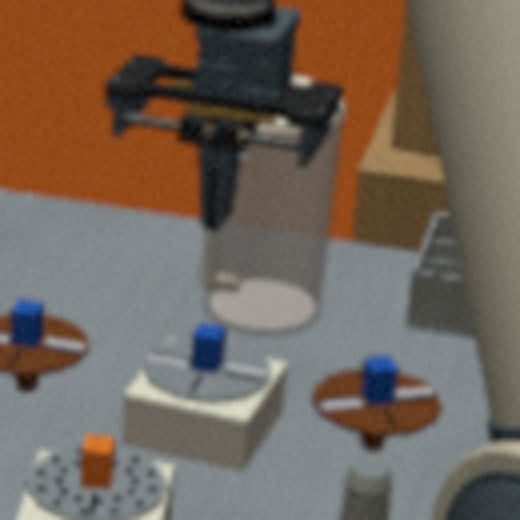

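View pics/t3.png

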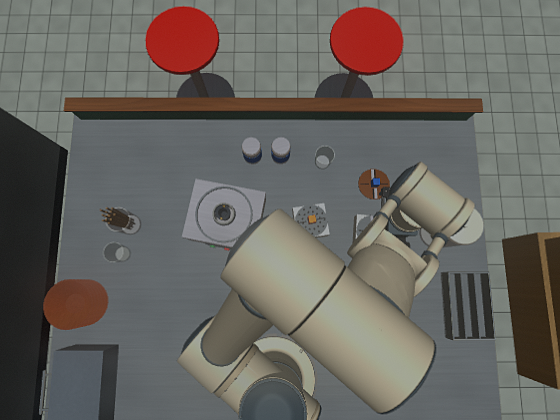

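```bash
python3 - <<'E'
from h import *
p=ctrl.current_tool_pos();R=ctrl.current_eef_rot()
for dz in [0,.01,.019,.03,.04,.06]:
    X=p+[0,0,dz]; print(dz,proj('side',X),'fr edge wrist',[proj('wrist',X+[0,w,0],R,p)[1].round(1) for w in (-.016,0,.005,.01,.016)])
im=ctrl.read_camera('side')
cv2.imwrite('pics/s4c.png',cv2.resize(im[90:180,305:385],None,fx=6,fy=6,interpolation=cv2.INTER_NEAREST))
print(ctrl.current_t(),ctrl.current_grip_width())
E
```

```text
0 [343.57682479 145.58048686] fr edge wrist [np.float64(250.6), np.float64(228.6), np.float64(221.5), np.float64(214.3), np.float64(205.6)]
0.01 [343.73803099 142.88358867] fr edge wrist [np.float64(256.1), np.float64(233.1), np.float64(225.8), np.float64(218.3), np.float64(209.2)]
0.019 [343.88350005 140.44349024] fr edge wrist [np.float64(261.5), np.float64(237.7), np.float64(230.0), np.float64(222.2), np.float64(212.8)]
0.03 [344.06178329 137.44449923] fr edge wrist [np.float64(268.8), np.float64(243.7), np.float64(235.7), np.float64(227.5), np.float64(217.5)]
0.04 [344.2243189  134.70219134] fr edge wrist [np.float64(276.1), np.float64(249.9), np.float64(241.4), np.float64(232.8), np.float64(222.4)]
0.06 [344.55068108 129.17176624] fr edge wrist [np.float64(293.3), np.float64(264.4), np.float64(255.1), np.float64(245.5), np.float64(233.9)]
10.575 0.007864155402616282
```

View pics/s4c.png

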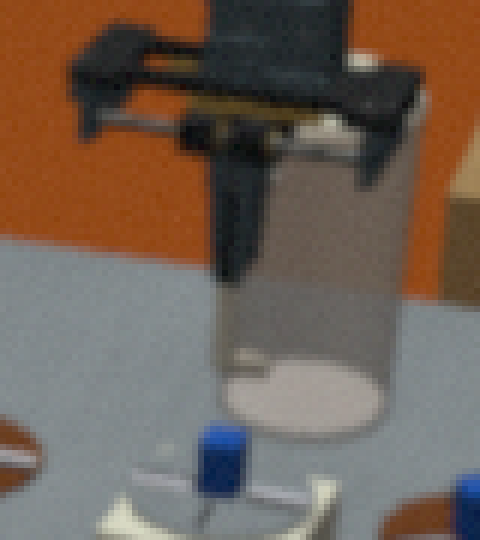

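The fingers shut 0.5 mm apart and the disc stayed put. In the wrist and side views the fingertips lie about 30–35 mm above the reported TCP, so I'll probe that offset gently on the boss top, which is at z = 0.097.

```bash
python3 - <<'E'
from h import *
p=ctrl.current_tool_pos()
print('c',ctrl.move_l([p[0],p[1],.10],vel=.10,contact_N=4))
r=ctrl.move_l([p[0],p[1],.055],vel=.02,contact_N=3)
q=ctrl.current_tool_pos();print(r,q,ctrl.current_contact_force(),'offset',.097-q[2])
ctrl.move_l([p[0],p[1],q[2]+.015],vel=.1)
im=ctrl.read_camera('wrist');cv2.imwrite('pics/w5.png',im[100:330,170:400]);print(ctrl.current_t())
E
```

```text
c False
True [ 0.48580914 -0.33533735  0.05965029] [-1.2666007  0.7276471  8.426984 ] offset 0.037349705424590596
13.4667
```

View pics/w5.png

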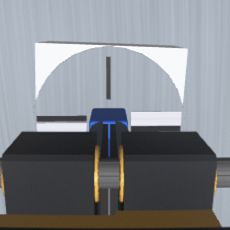

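```bash
python3 - <<'E'
from h import *
p=ctrl.current_tool_pos()
ctrl.command_gripper(1.0)
r=ctrl.move_l([.4858,-.3353,.030],vel=.06,contact_N=5)
print(r,ctrl.current_tool_pos(),ctrl.current_contact_force())
ctrl.command_gripper(0.0)
print(ctrl.current_grip_width()*91,ctrl.current_contact_force(),ctrl.current_t())
E
```

```text
False [ 0.4859774  -0.3354534   0.03021698] [ 0.36222652 -1.39949281 -0.85923082]
23.839198321489157 [-0.16074386 -0.18667833 -0.15752687] 16.7833
```

```bash
python3 - <<'E'
from h import *
ctrl.move_l([.4858,-.3353,.10],vel=.08)
ctrl.sleep(.15)
print(ctrl.current_tool_pos(),ctrl.current_grip_width()*91,ctrl.current_contact_force())
cv2.imwrite('pics/w6.png',ctrl.read_camera('wrist'));cv2.imwrite('pics/s6.png',ctrl.read_camera('side'))
E
```

```text
[ 0.48554146 -0.33509759  0.09944169] 23.78495945125743 [ 0.28009599 -0.81450865 -1.68699621]
```

View pics/w6.png

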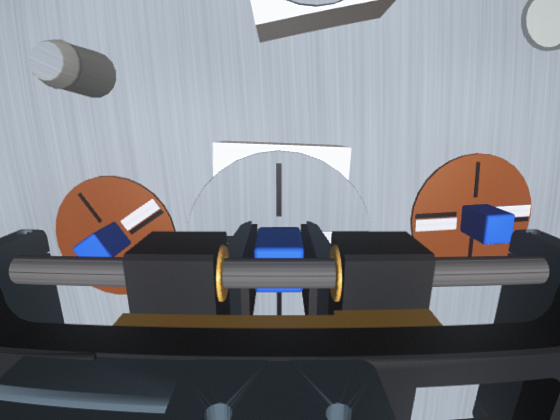

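View pics/s6.png

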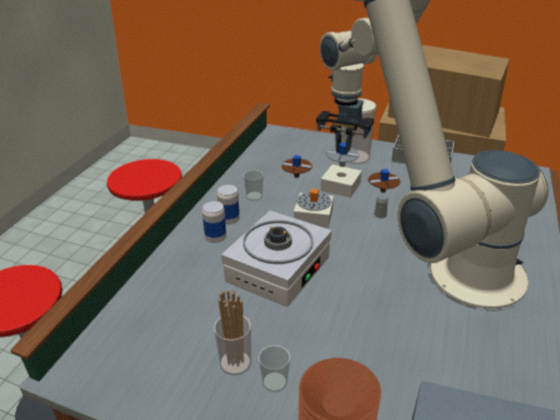

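```bash
python3 - <<'E'
from h import *
ctrl.move_l([.4858,-.3353,.18],vel=.2)
O=ori(np.radians(79.1))
ctrl.goto([.5362,.1620,.20],O)
ctrl.move_l([.5362,.1620,.16],vel=.1)
ctrl.sleep(.2)
print(ctrl.current_q().round(1),ctrl.current_tool_pos(),ctrl.current_contact_force(),ctrl.current_wrist_torque(),ctrl.current_t())
p=ctrl.current_tool_pos();R=ctrl.current_eef_rot()
cv2.imwrite('pics/w7.png',ctrl.read_camera('wrist'));im=ctrl.read_camera('side');cv2.imwrite('pics/s7.png',cv2.resize(im[120:320,180:380],None,fx=3,fy=3,interpolation=cv2.INTER_CUBIC))
E
```

```text
[ 10.7  24.   87.5   0.   68.4 -68.4] [0.53663503 0.16205203 0.16068772] [ 0.16333941 -0.57030161 -2.66834918] [ 0.03219521 -0.12604312 -0.01802704] 21.175
```

View pics/w7.png

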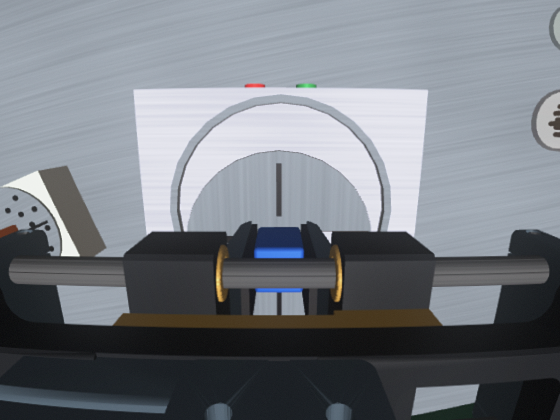

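View pics/s7.png

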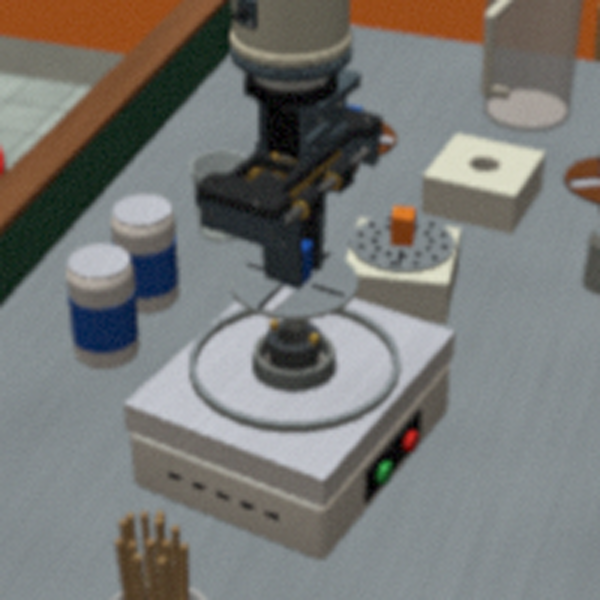

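```bash
python3 - <<'E'
from h import *
f0=ctrl.current_contact_force()
for z,v in [(.140,.05),(.128,.03),(.119,.015)]:
    r=ctrl.move_l([.5362,.1620,z],vel=v,contact_N=3)
    print(z,r,ctrl.current_tool_pos().round(4),(ctrl.current_contact_force()-f0).round(2),ctrl.current_wrist_torque().round(3),ctrl.current_t())
    if r: break
E
```

```text
0.14 False [0.5361 0.162  0.1398] [-0.97 -0.66  0.27] [ 0.114 -0.164 -0.052] 21.825
0.128 False [0.5362 0.162  0.1279] [-0.49  0.54 -0.18] [ 0.112 -0.174  0.017] 22.375
0.119 True [0.5364 0.1623 0.1191] [2.04 0.8  1.75] [ 0.425 -0.581  0.022] 22.9417
```

```bash
python3 - <<'E'
from h import *
f0=np.array([.16,-.57,-2.67])
def avg(n=4):
    F=[];
    for _ in range(n): F.append(ctrl.current_contact_force()); ctrl.sleep(.02)
    return np.mean(F,0)-f0
x,y=.5362,.1620; z=.119
for i in range(14):
    f=avg(); print(i,np.round([x,y,z],4),ctrl.current_tool_pos().round(4),f.round(2),ctrl.current_wrist_torque().round(2))
    if f[2]>6: break
    lat=np.clip(f[:2]*.00015,-.0005,.0005)
    x+=lat[0];y+=lat[1]
    if np.hypot(*f[:2])<2.5 : z-=.0005 if f[2]>1 else .001
    ctrl.move_l([x,y,z],vel=.01)
    if z<.112: break
print(ctrl.current_t())
E
```

```text
0 [0.5362 0.162  0.119 ] [0.5363 0.1623 0.1191] [1.97 1.81 2.08] [ 0.48 -0.68 -0.02]
1 [0.5365 0.1623 0.119 ] [0.5365 0.1623 0.1189] [0.85 2.26 1.5 ] [ 0.48 -0.36 -0.01]
2 [0.5366 0.1626 0.1185] [0.5364 0.1625 0.1184] [0.47 1.61 0.17] [ 0.24 -0.25 -0.07]
3 [0.5367 0.1629 0.1175] [0.5365 0.1628 0.1174] [-0.43  0.55  0.64] [ 0.13 -0.13 -0.04]
4 [0.5366 0.1629 0.1165] [0.5366 0.1629 0.1165] [0.03 0.6  0.33] [ 0.12 -0.11  0.07]
5 [0.5366 0.163  0.1155] [0.5366 0.163  0.1155] [-0.01  0.51 -0.23] [ 0.13 -0.15  0.01]
6 [0.5366 0.1631 0.1145] [0.5368 0.1631 0.1147] [-0.36 -0.28  5.79] [-0.02 -0.04 -0.04]
7 [0.5366 0.1631 0.114 ] [0.5367 0.1631 0.1141] [0.05 0.04 5.92] [ 0.   -0.18  0.02]
8 [0.5366 0.1631 0.1135] [0.5367 0.1631 0.1136] [0.58 0.34 6.13] [ 0.03 -0.34  0.01]
25.5417
```

```bash
python3 - <<'E'
from h import *
f0=np.array([.16,-.57,-2.67])
for z in [.112,.1105,.1102]:
    ctrl.move_l([.5367,.1631,z],vel=.01); ctrl.sleep(.1)
    print(z,ctrl.current_tool_pos().round(4),(ctrl.current_contact_force()-f0).round(2),ctrl.current_wrist_torque().round(2),ctrl.current_grip_width()*91)
ctrl.sleep(.4)
cv2.imwrite('pics/w8.png',ctrl.read_camera('wrist'));im=ctrl.read_camera('side');cv2.imwrite('pics/s8.png',cv2.resize(im[180:280,230:330],None,fx=6,fy=6,interpolation=cv2.INTER_CUBIC))
print(ctrl.current_contact_force()-f0,ctrl.current_t())
E
```

```text
0.112 [0.5367 0.1631 0.112 ] [ 0.21 -0.63  8.32] [ 0.01 -0.2   0.  ] 23.696985921312688
0.1105 [0.5368 0.1631 0.1106] [-0.46  0.24  8.  ] [-0.02 -0.16 -0.01] 24.318697162295315
0.1102 [0.5368 0.1631 0.1103] [-0.14  0.81  8.33] [ 0.01 -0.16  0.03] 23.249542275914642
[-0.46636505  0.77265875  8.81293937] 27.1917
```

View pics/s8.png

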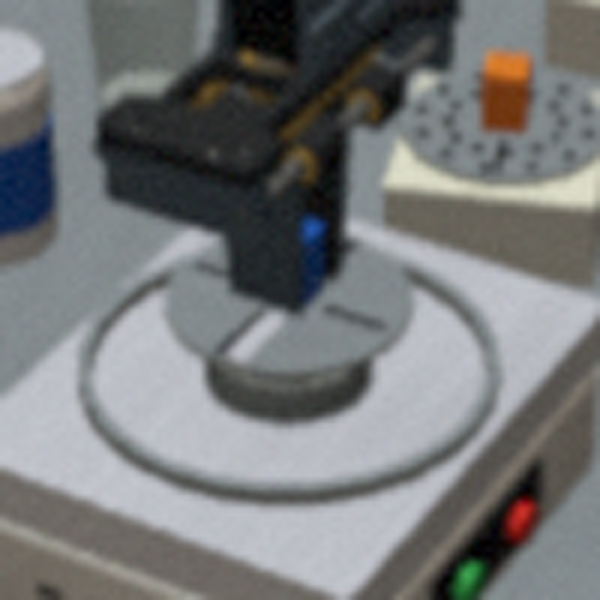

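```bash
python3 - <<'E'
from h import *
f0=np.array([.16,-.57,-2.67])
P=[.5367,.1631,.1135]
ctrl.move_l(P,vel=.015)
t0=ctrl.current_wrist_torque()
for d in (2.5,5,8,0):
    ctrl.move_l(P,vel=.02,ori=ori(np.radians(79.1+d))); ctrl.sleep(.05)
    print(d,(ctrl.current_wrist_torque()-t0).round(3),(ctrl.current_contact_force()-f0).round(2),ctrl.current_tool_pos().round(4))
print(ctrl.current_t())
E
```

```text
2.5 [0.149 0.098 0.053] [-0.02  1.55  6.1 ] [0.5366 0.1632 0.1134]
5 [ 0.779  0.122 -0.061] [0.62 4.35 6.24] [0.5367 0.1633 0.1135]
8 [ 1.013  0.106 -0.111] [0.76 5.75 6.52] [0.5368 0.1633 0.1135]
0 [ 0.823  0.106 -0.064] [-0.58  4.58  5.76] [0.5367 0.1631 0.1135]
28.8
```

```bash
python3 - <<'E'
from h import *
f0=np.array([.16,-.57,-2.67])
x,y=.5367,.1631
for z in (.1135,.1135,.1140,.1150,.1153):
    f=ctrl.current_contact_force()-f0
    x+=np.clip(f[0]*.00012,-.0005,.0005);y+=np.clip(f[1]*.00012,-.0005,.0005)
    ctrl.move_l([x,y,z],vel=.015);ctrl.sleep(.1)
    print(np.round([x,y,z],4),(ctrl.current_contact_force()-f0).round(2),ctrl.current_wrist_torque().round(3))
print(ctrl.current_t())
E
```

```text
[0.5366 0.1636 0.1135] [ 0.12 -1.91  6.  ] [-0.354 -0.227  0.08 ]
[0.5366 0.1634 0.1135] [-0.28 -2.76  6.96] [-0.431 -0.206  0.028]
[0.5366 0.163  0.114 ] [0.42 2.19 5.38] [ 0.285 -0.246 -0.03 ]
[0.5367 0.1633 0.115 ] [0.39 0.6  4.85] [ 0.003 -0.26   0.003]
[0.5367 0.1634 0.1153] [0.69 0.54 0.1 ] [ 0.006 -0.34   0.028]
30.55
```

```bash
python3 - <<'E'
from h import *
p=ctrl.current_tool_pos()
ctrl.command_gripper(1.0); ctrl.sleep(.2)
print(ctrl.current_contact_force(),ctrl.current_grip_width())
ctrl.move_l([.5367,.1634,.20],vel=.08)
ctrl.goto([.5367-.06*np.sin(np.radians(79.1)),.1634+.06*np.cos(np.radians(79.1)) ,.28] if 0 else [.5367,.103,.28],ori(0))
ctrl.sleep(.2)
p=ctrl.current_tool_pos();R=ctrl.current_eef_rot();im=ctrl.read_camera('wrist')
cv2.imwrite('pics/w9.png',im);np.savez('w9.npz',p=p,R=R)
s=ctrl.read_camera('side');cv2.imwrite('pics/s9raw.png',s);cv2.imwrite('pics/s9.png',cv2.resize(s[180:280,230:330],None,fx=6,fy=6,interpolation=cv2.INTER_CUBIC))
print(p,ctrl.current_t())
E
```

```text
[0.17495616 0.28274127 1.35358846] 0.9998861077178529
[0.53658038 0.10312959 0.27968347] 34.5667
```

View pics/w9.png

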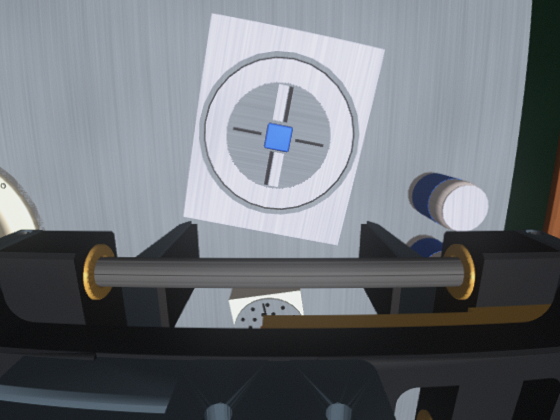

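View pics/s9.png

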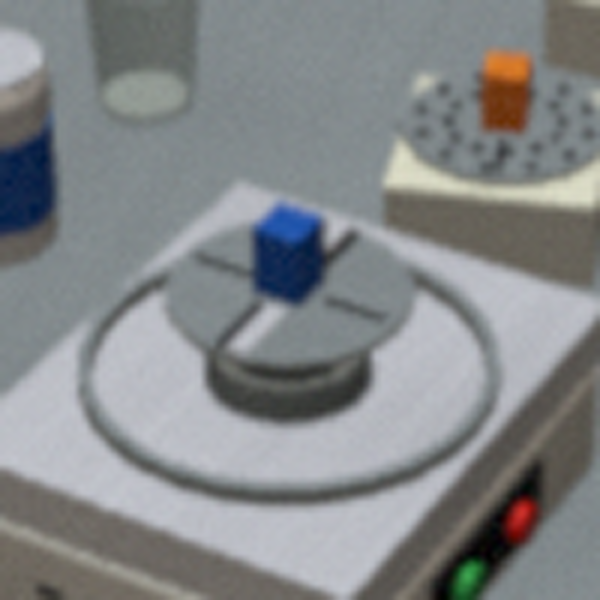

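```bash
python3 - <<'E'
from h import *
im=cv2.imread('pics/w9.png');d=np.load('w9.npz');R,p=d['R'],d['p']
hsv=cv2.cvtColor(im,cv2.COLOR_BGR2HSV);m=cv2.inRange(hsv,(100,150,60),(125,255,255));mm=np.zeros_like(m);mm[110:165,255:305]=m[110:165,255:305]
cnt=max(cv2.findContours(mm,0,2)[0],key=cv2.contourArea);rr=cv2.minAreaRect(cnt);print(rr)
# disc edge: left/right extents (outer boundary of grey disc), use gray mask
g=cv2.cvtColor(im,cv2.COLOR_BGR2GRAY)
pts=[]
c=np.array(rr[0])
for a in np.arange(0,360,3):
    u=np.array([np.cos(np.radians(a)),np.sin(np.radians(a))]);prof=[int(g[tuple(np.round(c+u*r)[::-1].astype(int))]) for r in np.arange(40,62,.5)]
    dd=np.diff(np.convolve(prof,np.ones(4)/4,'valid'));k=np.argmax(dd)
    if dd[k]>4: pts.append(c+u*(40+.5*(k+2)))
pts=np.array(pts)
for z in (.146,.152):
    Q=np.array([plane('wrist',q,z,R,p)[:2] for q in pts]).astype(np.float32)
    E=cv2.fitEllipse(Q);print(z,len(Q),E)
    print('boss top',plane('wrist',rr[0],z+.036,R,p))
s=cv2.imread('pics/s9raw.png');hs=cv2.cvtColor(s,cv2.COLOR_BGR2HSV)
m=cv2.inRange(hs,(100,150,60),(125,255,255));mm=np.zeros_like(m);mm[205:240,265:290]=m[205:240,265:290]
ys,xs=np.nonzero(mm);print('side boss px',xs.mean(),ys.mean(),ys.min(),ys.max())
for z in (.135,.141): # face z; project boss box corners
    C=[proj('side',[.5365+.012*a,.1625+.012*b,z+h]) for a in(-1.25,1.25) for b in (-1,1) for h in (.011,.047)]
    C=np.array(C);print(z,C.min(0),C.max(0),C.mean(0))
E
```

```text
((277.9919738769531, 137.0439910888672), (24.149538040161133, 24.775634765625), 10.30484676361084)
0.146 120 ((0.5355098843574524, 0.1619410216808319), (0.10835050791501999, 0.1089048832654953), 167.6747589111328)
boss top [0.53570924 0.16210186 0.182     ]
0.152 120 ((0.5355325937271118, 0.16204464435577393), (0.1064467653632164, 0.10699141025543213), 167.67510986328125)
boss top [0.53573075 0.16221454 0.188     ]
side boss px 277.5859375 221.8515625 215 229
0.135 [270.98110439 212.96228772] [285.10176924 231.45651102] [278.12371997 222.16390118]
0.141 [270.94165502 211.04627794] [285.09635324 229.57476882] [278.10162175 220.2644903 ]
```

```bash
python3 - <<'E'
from h import *
print(ctrl.current_contact_force()); ctrl.sign_off(); print(ctrl.current_t())
E
```

```text
[0.47080376 0.34629678 0.3187544 ]
the job is handed in; nothing more can be done
the job is handed in; nothing more can be done
```

The blue-hubbed slicing disc is on the cutter's hub, seated over the dogs and let go. I handed the job in at about 35 s of the 64 s.

**What I did**
- **First grasp:** it missed. The fingertips turned out to sit about 37 mm above the reported TCP. I confirmed this with a gentle touch on the boss top, which peaked at about 8 N, and corrected for it.
- **Lift:** I gripped the boss at 23.8 mm opening, for a 24 mm boss, and lifted the disc clear of its caddy.
- **Fitting:** I read the dogs' angle from above as 169°, so I lowered the disc already lined up. The slot went straight over the dogs without a turning search.
- **Pressing:** contact with the hub face came at the predicted height. I pressed about 5 mm further, to about 8.5 N, held it, eased up and released.

**Last checks**
- **Height:** the disc measures 108.6 mm across if seated and 106.7 mm if it were riding on the dogs, against 110 mm true. The side view gives the boss at row 221.9, against 222.2 expected if seated and 220.3 if riding. Both say it is seated.
- **Centring and level:** the disc and boss centres are each within about 0.7 mm of the socket's measured centre and agree with each other to about 0.3 mm, so the disc is centred and looks level.
- **Clear of the scene:** the force on the released tool was near zero. The last pictures show the neighbouring objects where they were, by eye; I did not measure them.
- **Inconclusive:** I twisted the disc by 8° to feel for the dogs. That gave only about 0.11 N m, which neither confirms nor rules out engagement against the 0.25 N m drag. I relied on the height checks instead.

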